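# Slide the sample board into its notch

### The arm

A 6-joint arm with a two-finger parallel gripper is mounted at the origin on the work surface. World frame = base frame: x ahead of the robot, y to its left, z up, the work surface at z = 0. Lengths are in m, angles in degrees, forces in N, time in s.
With the tool pointing down it reaches from about 0.3 to 0.75 m from the base axis. Payload 8.5 kg.
Tool frame: the origin (TCP) lies midway between the tips of the shut fingers; the grasp point (between the pads) lies 19 mm behind it; z points along the fingers, y is the line along which they close (so a half turn about z gives the same grasp; the last joint's range is limited). The gripper opens to 85 mm and grips with 20 to 120 N. Pads are 22 mm wide; open, the fingers measure 114 mm over their backs; the gripper's body (76 mm by 85 mm) begins 54 mm behind the grasp point. The pads swing forward as they close: fully open they stand 13 mm farther back than shut.
Start: joints at [-86.305, 21.807, 74.336, -0, 83.858, -12.336], TCP at [0.152, -0.529, 0.231] pointing down, gripper open.
Joint ranges: [-178.18, 178.18], [-50.72, 133.34], [12.68, 142.11], [-81.47, 261.47], [9.98, 163.14], [-165.26, 165.26]. Speed limits (degrees/s): [136.94, 136.94, 180, 180, 180, 180].

### API

Orientations are given as a 3x3 rotation matrix whose columns are the frame's x, y, z axes.
In Python, from rig import env, viewer, recognise, pinpoint gives the robot as it stands.
- The arm moves only by the tool move_arm, never from a script. Its argument "plan" is text: rows parted by semicolons, each of 7 numbers parted by spaces: the shift along the tool's x, y, z in m, then the turn, a rotation vector about the tool's x, y, z in rad, then the finger opening in m, from 0 to 0.0854. A call has 1 to 12 rows; each row shifts and turns the commanded pose from where the row before left it, along the tool's axes as they then stand; what a row does not reach is not made up. A row lasts 1/8 s, in which the tool goes at most 62.5 mm and 10.7 degrees, less where a joint would pass 70% of its speed; a pose out of reach is approached as far as the arm can. A call is refused whole if a number of a shift passes 0.0625 or a number of a turn 0.188, either way. A call with a gripper value outside its range is refused whole. The fingers move at their own pace and stop on an object; "grip_force" is the grip in N (left out, the last holds). Time passes only in rows, so rows that do not move let the fingers close. It gives the time, the measured TCP pose, the force, the opening and the grip force at its end, in the units of the state.
- env.observe(): the state, without advancing time (a new reading comes with each control period).
- viewer.get_image(name): name is "scene" or "side" or "wrist"; returns (picture, depth): 420x560x3 uint8, red, green, blue; 420x560 float32, m along the optical axis (not along the pixel's ray), 0 where there is no reading.
- viewer.calibration(name): a dict with "fx", "fy", "cx", "cy" (pixels), "R" (3x3) and "t" (3): a world point X has camera coordinates R X + t. Camera axes: x right, y down, z forward; pixel columns grow to the right and rows downward; lengths in m; the calibration is good to about 2 mm. A picture is of the moment at which its call begins: read the wrist's pose just before it. calibration takes no time and is no camera call; for the wrist camera it gives the pose at the moment of the call.
- env.close_job(): hands the job in; it is judged then, once.
Trained networks look in the newest picture that a camera, given by its name, has taken for a name from the list of things; names that differ only in an ending like _2 or _b are one class to them, and where a whole thing is asked for, a point or a joint stands for the part that bears it (a point fixed in the world has none). Each returns a list of dicts, best first, with "conf" (0 to 1); they miss things now and then, are a little off and sometimes report something else, mostly with a low value. They report only what shows in the picture. A call takes as long as a camera call. They do not tell look-alikes from the thing itself.
- recognise(camera, name): "extent" ([centre column, centre row, width, height] in pixels, round what is visible of it).
- pinpoint(camera, name): "pixel" ([column, row] in pixels: a listed point, or the origin of a listed thing).
The state is a dict: "time_s": time; "q": joint angles; "qvel": joint speeds; "joint_efforts": joint torques, N m; "position": TCP position; "tool_rot": TCP orientation; "ft_force": force on the tool from outside, world axes, zero at the start; "wrist_torque": the same for the moment, N m; "grip_width": finger opening in m; "gripper_force": force on a finger pad.
Only numpy, scipy, OpenCV 4.12 (cv2) and the standard library are available. Lean on these libraries where they do the work, as an engineer would, in place of code of your own. Each camera call takes 0.05 s, during which the arm holds its last target. There are 200 camera calls.

### The job

On the low slide stand, push the white sample board with the blue end lips along its rails with a fingertip, steadily, until you feel it drop into the locating notch at the yellow marks, then take the hand clear. Push only: do not lift the board, keep the small jar standing on it, and leave the red-lipped board and the other things on the bench where they are.

Things in the scene. Friction and masses are not known exactly. Their poses are not given: they have to be found in the camera images.
- stand: low aluminium slide stand fixed on the bench, 150 x 500 mm, origin on the bench under its middle, z up, yaw varies. Flat tracks 40 mm high run along its y; between them (x within +-34 mm) it is open down to 10 mm. Grey side guides, 57 mm high, inner faces at x = +-67 mm, leave the boards 4 mm of side play in all. No stops at the rail ends
- notch (a point): middle of the stand (its y = 0, yellow marks on the guides), 40 mm above the bench. When the board's centre comes here, from either side, its four feet drop at once into dark notches in the tracks, 22 mm long, 7 mm deep; it can then move only about 4 mm either way, and further pushing meets the hard notch wall
- blue_board: the board to slide: white plate, 126 mm (x, across) x 110 mm (y, along the rails), 0.4 to 0.7 kg, loose on four feet. Origin under the feet: 40 mm above the bench on the tracks, 33 mm in the notch. Plate 10 to 20 mm above the origin. Starts 120 to 165 mm from the notch on either side (stand +y or -y), the red board on the other. Slides against friction only, a few N
- blue_lip_p (a point): middle of the outer face of the blue lip at the board's +y end (55 mm from its centre), 25 mm above its origin. Lip 126 mm wide, 6 mm thick, from 10 to 40 mm above the board's origin
- blue_lip_n (a point): the same on the lip at the board's -y end
- red_board: same board with red lips, carrying two fixed card boxes with rock samples, riding on the other side of the notch; stays where it is
- jar: loose small glass jar with blue cap, 40 mm diameter, 55 mm high, 0.1 kg, standing near the middle of the blue board; origin at the centre of its base, 20 mm above the board's origin
- wash_bottle: white bottle with black cap, 66 mm diameter, 140 mm high, beyond the stand; origin at the centre of its base
- beaker: clear open plastic beaker, 68 mm diameter, 75 mm high, beyond the stand; origin at the centre of its base
- red_cap: loose red screw cap, 36 mm diameter, 14 mm high, lying between the robot and the stand; origin at the centre of its underside
Not all that is in view belongs to the job. What is shaped like the blue_board but pink is not meant. What is meant by the jar is not pink, and is the smaller of those in its own colour.

How it is judged:
By the outcome, as a careful person would: the job done as asked, in the order asked, and still so for the second after the job is handed in, with the robot touching nothing.
It also fails if it takes over 35 s, if anything falls off the work surface, if the arm or the gripper's body presses on something with over 40 N, if the wrist force passes 120 N, or if a joint passes its speed limit or range.

## Working session

There is one attempt and no reset: what is moved stays moved. The work goes in short steps, Python scripts to look and compute and a tool call to move; the robot and the scene stay as the last step left them, time stands still between calls to the robot, and variables do not carry over. Pictures are saved under pics/ and viewed, at most 10 in all, crops included, and the job is handed in when it is done.

Besides the shell and the picture viewer there is one more tool, called after ">>>" as a command line: name --argument value ..., lists and objects as JSON in quotes. move_arm: Moves the arm, as the interface text tells. Its arguments: {"type":"object","properties":{"plan":{"type":"string"},"grip_force":{"type":"number"}},"required":["plan"]}

```bash
mkdir -p pics; cat > h.py <<'E'
from rig import env, viewer, recognise, pinpoint
import numpy as np, cv2
def shot(c,fn=None):
    p,d=viewer.get_image(c)
    if fn: cv2.imwrite('pics/'+fn,cv2.cvtColor(p,cv2.COLOR_RGB2BGR))
    return p,d,viewer.calibration(c)
def w(k,u,v,z):
    return np.array(k['R']).T@(np.array([(u-k['cx'])/k['fx']*z,(v-k['cy'])/k['fy']*z,z])-np.array(k['t']))
def onplane(k,u,v,h):
    R=np.array(k['R']);o=-R.T@np.array(k['t']);r=R.T@np.array([(u-k['cx'])/k['fx'],(v-k['cy'])/k['fy'],1])
    return o+r*(h-o[2])/r[2]
E
python3 - <<'E'
from h import *
np.set_printoptions(precision=4,suppress=True)
for c in ['scene','side']:
    p,d,k=shot(c,c+'1.png')
    print(c,'cam',-np.array(k['R']).T@k['t'])
    for n in ['stand','notch','blue_board','blue_lip_p','blue_lip_n','red_board','jar']:
        for r in pinpoint(c,n)[:3]:
            u,v=r['pixel'];iu,iv=int(np.clip(u,0,559)),int(np.clip(v,0,419))
            hs={'stand':0,'notch':.04,'blue_board':.04,'blue_lip_p':.065,'blue_lip_n':.065,'red_board':.04,'jar':.06}
            print(n,round(r['conf'],2),np.round([u,v]),'plane',onplane(k,u,v,hs[n]))
E
```

```text
scene cam [1.1952 0.4177 0.6742]
stand 0.9 [336. 265.] plane [0.5565 0.0911 0.    ]
stand 0.56 [403. 267.] plane [0.4845 0.1994 0.    ]
notch 0.67 [335. 249.] plane [0.5583 0.0882 0.04  ]
blue_board 0.88 [190. 196.] plane [ 0.5949 -0.2514  0.04  ]
blue_board 0.86 [292. 165.] plane [ 0.3662 -0.1459  0.04  ]
blue_board 0.6 [262. 220.] plane [ 0.5692 -0.0776  0.04  ]
blue_lip_p 0.93 [199. 171.] plane [ 0.5402 -0.2738  0.065 ]
blue_lip_p 0.74 [289. 144.] plane [ 0.3219 -0.1841  0.065 ]
blue_lip_p 0.73 [297. 166.] plane [ 0.3961 -0.1122  0.065 ]
blue_lip_n 0.93 [199. 171.] plane [ 0.5402 -0.2738  0.065 ]
blue_lip_n 0.74 [289. 144.] plane [ 0.3219 -0.1841  0.065 ]
blue_lip_n 0.73 [297. 166.] plane [ 0.3961 -0.1122  0.065 ]
red_board 0.57 [402. 268.] plane [0.5308 0.2123 0.04  ]
jar 0.81 [258. 220.] plane [ 0.5937 -0.0679  0.06  ]
jar 0.77 [182. 237.] plane [ 0.7185 -0.1501  0.06  ]
jar 0.56 [150. 264.] plane [ 0.8031 -0.1433  0.06  ]
side cam [0.3184 0.468  0.4523]
stand 0.73 [230. 298.] plane [0.5535 0.087  0.    ]
notch 0.8 [231. 279.] plane [0.5494 0.0844 0.04  ]
blue_board 0.81 [255. 221.] plane [ 0.5781 -0.0724  0.04  ]
blue_board 0.63 [303. 187.] plane [ 0.5327 -0.223   0.04  ]
blue_board 0.56 [410. 233.] plane [ 0.3042 -0.1291  0.04  ]
blue_lip_p 0.98 [263. 194.] plane [ 0.5846 -0.1285  0.065 ]
blue_lip_p 0.8 [434. 215.] plane [ 0.2719 -0.1615  0.065 ]
blue_lip_p 0.76 [250. 233.] plane [ 0.5566 -0.0026  0.065 ]
blue_lip_n 0.98 [263. 194.] plane [ 0.5846 -0.1285  0.065 ]
blue_lip_n 0.8 [434. 215.] plane [ 0.2719 -0.1615  0.065 ]
blue_lip_n 0.76 [250. 233.] plane [ 0.5566 -0.0026  0.065 ]
red_board 0.69 [194. 344.] plane [0.5403 0.2076 0.04  ]
jar 0.65 [210. 186.] plane [ 0.7041 -0.1302  0.06  ]
jar 0.64 [247. 195.] plane [ 0.6156 -0.1218  0.06  ]
jar 0.62 [255. 212.] plane [ 0.5775 -0.0714  0.06  ]
```

View pics/scene1.png

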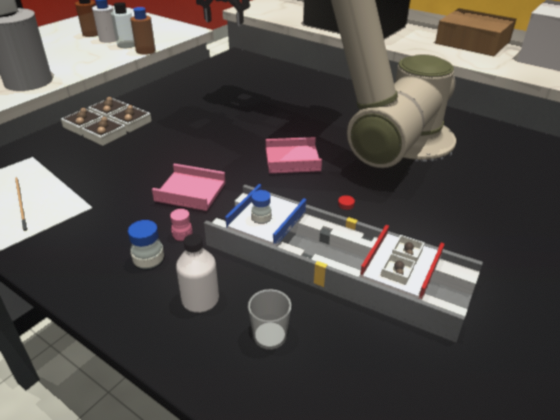

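View pics/side1.png

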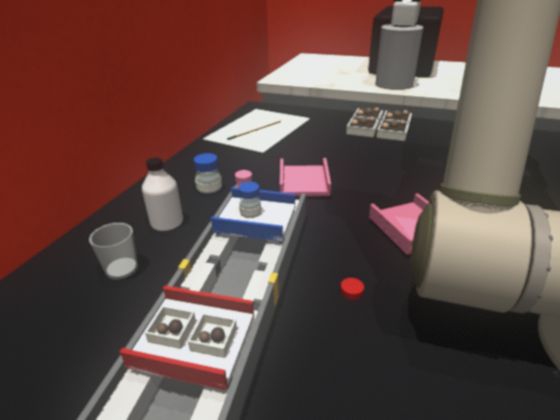

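The meant board is the blue-lipped white one at scene (262,220). The pink look-alikes at (190,188) and (292,155) are not meant. The jar is the small blue-capped one on that board at (260,207), not the bigger one at (146,245) or the pink one at (180,225). I'll confirm with a crop and get its geometry from depth.

```bash
python3 - <<'E'
from h import *
np.set_printoptions(precision=4,suppress=True)
s=env.observe(); print(s['tool_rot'],s['time_s'])
for c in ['scene','side']:
    p,d,k=shot(c)
    hsv=cv2.cvtColor(p,cv2.COLOR_RGB2HSV)
    v,u=np.mgrid[:420,:560]
    R=np.array(k['R']);t=np.array(k['t'])
    P=np.stack([(u-k['cx'])/k['fx']*d,(v-k['cy'])/k['fy']*d,d],-1)
    P=(P-t)@R
    H,S,V=[hsv[...,i] for i in range(3)]
    roi=(P[...,0]>.42)&(P[...,0]<.68)&(P[...,1]>-.2)&(P[...,1]<.36)&(d>0)
    red=((H<8)|(H>172))&(S>150)&(V>70); blue=(H>105)&(H<130)&(S>130)&(V>60)
    yel=(H>15)&(H<32)&(S>150)
    for n,m in [('blue',blue),('red',red),('yel',yel)]:
        m=m&roi&(P[...,2]>.04)&(P[...,2]<(.085 if n!='yel' else .065))
        N,L,st,ce=cv2.connectedComponentsWithStats(m.astype(np.uint8))
        for i in range(1,N):
            if st[i,4]>15:
                q=P[L==i]; top=q[q[:,2]>np.percentile(q[:,2],60)]
                vx=cv2.fitLine(top[:,:2].astype(np.float32),cv2.DIST_L2,0,.01,.01).ravel()
                a=(top[:,:2]-vx[2:])@vx[:2]
                print(c,n,st[i,4],ce[i],'mean',q.mean(0),'z',q[:,2].min(),q[:,2].max(),'ang',np.degrees(np.arctan2(vx[1],vx[0])),'ends',vx[2:]+vx[:2]*a.min(),vx[2:]+vx[:2]*a.max())
    # pink
    pk=((H>150)&(H<176))&(S>60)&(d>0)&(P[...,0]<.75)&(P[...,0]>.2)
    N,L,st,ce=cv2.connectedComponentsWithStats(pk.astype(np.uint8))
    for i in range(1,N):
        if st[i,4]>150: q=P[L==i];print(c,'pink',st[i,4],ce[i],np.percentile(q,2,axis=0),np.percentile(q,98,axis=0))
    x0,y0,x1,y1=(130,120,330,270) if c=='scene' else (140,130,340,280)
    if c=='scene': cv2.imwrite('pics/crop.png',cv2.resize(cv2.cvtColor(p,cv2.COLOR_RGB2BGR)[y0:y1,x0:x1],None,fx=4,fy=4,interpolation=cv2.INTER_CUBIC))
E
```

```text
[[ 0.9611  0.2762  0.    ]
 [ 0.2762 -0.9611 -0.    ]
 [ 0.      0.     -1.    ]] 0.8
scene blue 178 [242.8708 201.6854] mean [ 0.5838 -0.1125  0.0787] z 0.0673279480248711 0.08289981247195742 ang 7.140607 ends [ 0.5211 -0.1206] [ 0.6357 -0.1063]
scene blue 167 [290.3772 216.5749] mean [ 0.5669 -0.0093  0.0785] z 0.06613031102096459 0.08372637674381046 ang 7.607511 ends [ 0.5087 -0.0173] [ 0.6305 -0.0011]
scene red 175 [375.08   245.9886] mean [0.5475 0.1614 0.0792] z 0.0732533985774681 0.08288607562012035 ang 7.186351 ends [0.4832 0.1531] [0.6072 0.1687]
scene red 160 [432.875 265.425] mean [0.5344 0.2644 0.0797] z 0.07486453479219816 0.08186984328914153 ang 7.5847173 ends [0.4714 0.2558] [0.5894 0.2716]
scene yel 68 [350.8088 222.1029] mean [0.4867 0.0795 0.0546] z 0.04409158843552854 0.06102319614417815 ang -89.63496 ends [0.4845 0.0886] [0.4846 0.0706]
scene yel 82 [319.9146 267.6098] mean [0.6285 0.0977 0.0519] z 0.040205242950396985 0.0601910715006426 ang -78.68997 ends [0.626  0.1058] [0.6294 0.0889]
scene pink 1928 [292.0721 155.2599] [ 0.2253 -0.2845 -0.0007] [ 0.3804 -0.109
[... 750 characters left out ...]
9462 361.1637] mean [0.5332 0.2625 0.0796] z 0.07548277356922997 0.08220160676502668 ang 7.119723 ends [0.4701 0.2546] [0.5937 0.27  ]
side yel 47 [183.617  263.7872] mean [0.6242 0.0957 0.0584] z 0.05595193945391553 0.05998216340195465 ang -76.18103 ends [0.6222 0.103 ] [0.626  0.0876]
side yel 38 [273.0789 277.8421] mean [0.4824 0.0783 0.0586] z 0.05751003952498648 0.05984841470311941 ang -78.50572 ends [0.4808 0.0858] [0.4839 0.0704]
side pink 1665 [305.6673 178.8258] [ 0.4855 -0.4123  0.    ] [ 0.6292 -0.2263  0.0414]
side pink 216 [242.375  175.8981] [ 0.6494 -0.3249  0.0001] [ 0.7357 -0.1933  0.0567]
side pink 1900 [397.9968 220.6137] [ 0.2905 -0.2941 -0.0002] [ 0.3865 -0.1084  0.0412]
```

View pics/crop.png

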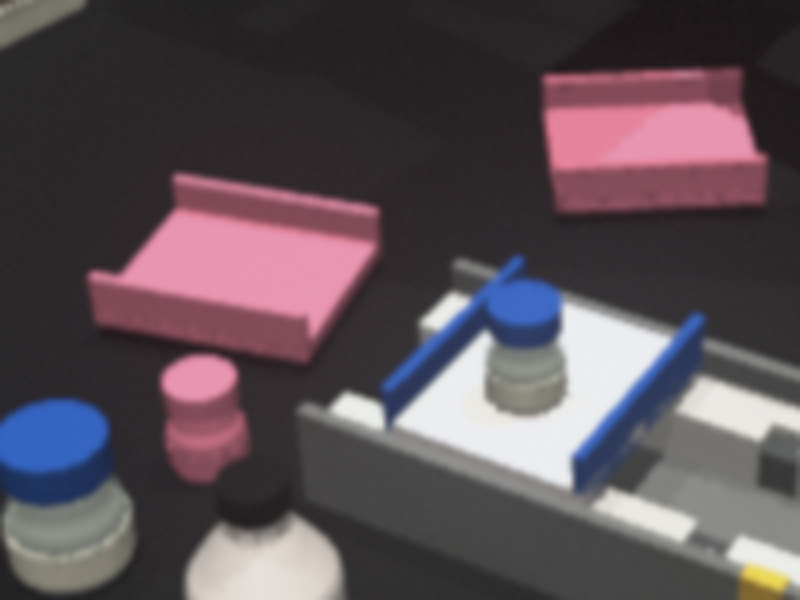

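The crop confirms it: the white plate with blue lips carries the small blue-capped jar, at crop (525,340). From depth, the stand yaw is about 7.3°, the notch is at about (0.5555, 0.088) and the board is about 150 mm short of it on -y. I'll go behind its outer lip with shut fingers.

>>> move_arm --plan "0 0 0 0 0 0.152 0; 0.0435 -0.0292 0 0 0 0 0; 0.0435 -0.0292 0 0 0 0 0; 0.0435 -0.0292 0 0 0 0 0; 0.0435 -0.0292 0 0 0 0 0; 0.0435 -0.0292 0 0 0 0 0; 0.0435 -0.0292 0 0 0 0 0; 0.0435 -0.0292 0 0 0 0 0; 0.0435 -0.0292 0 0 0 0 0; 0.0435 -0.0292 0 0 0 0 0; 0.0435 -0.0292 0 0 0 0 0; 0.0435 -0.0292 0 0 0 0 0" --grip_force 40

```text
time_s: 2.4
position: [0.5867, -0.1477, 0.2314]
tool_rot: [[0.992, 0.127, 0.0], [0.127, -0.992, -0.0], [0.0, 0.0, -1.0]]
ft_force: [-0.0, -0.2, -0.8]
grip_width: -0.0
gripper_force: 0.0
```

>>> move_arm --plan "0 0.005 0.04 0 0 0 0; 0 0 0.04 0 0 0 0; 0 0 0.03 0 0 0 0; 0 0 0.02 0 0 0 0; 0 0 0.02 0 0 0 0; 0 0 0.015 0 0 0 0; 0 0 0.008 0 0 0 0; 0 0 0 0 0 0 0"

```text
time_s: 3.4
position: [0.5862, -0.154, 0.0581]
tool_rot: [[0.992, 0.127, -0.0], [0.127, -0.992, 0.0], [-0.0, -0.0, -1.0]]
ft_force: [0.0, 1.0, 0.2]
grip_width: -0.0001
gripper_force: 0.0
```

```bash
python3 - <<'E'
from h import *
s=env.observe();print(s['position'],s['ft_force'])
a,_,_=shot('scene');b,_,_=shot('side')
f=lambda p,x,y:cv2.resize(p[y:y+150,x:x+200],None,fx=2,fy=2,interpolation=cv2.INTER_CUBIC)
cv2.imwrite('pics/c2.png',cv2.cvtColor(np.hstack([f(a,160,120),f(b,170,120)]),cv2.COLOR_RGB2BGR))
E
```

```text
[ 0.58615394 -0.15397834  0.05814994] [0.04069684 0.99733204 0.1877563 ]
```

View pics/c2.png

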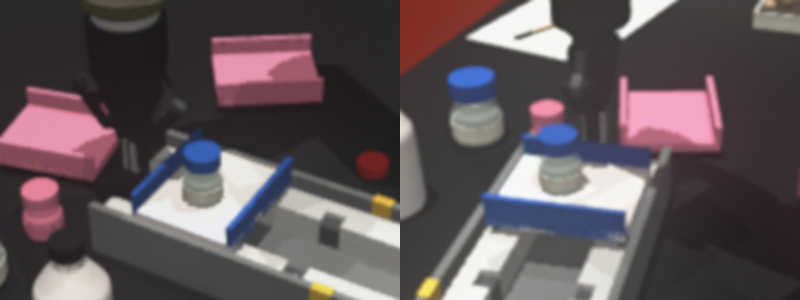

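The fingertip is centred behind the outer blue lip (left half (130,155), right half (590,125)), and nothing is touched. I'll start pushing slowly.

>>> move_arm --plan "0 -0.004 0 0 0 0 0; 0 -0.004 0 0 0 0 0; 0 -0.004 0 0 0 0 0; 0 -0.003 0 0 0 0 0; 0 -0.003 0 0 0 0 0; 0 -0.003 0 0 0 0 0; 0 -0.003 0 0 0 0 0; 0 -0.003 0 0 0 0 0; 0 -0.003 0 0 0 0 0; 0 -0.003 0 0 0 0 0; 0 -0.003 0 0 0 0 0; 0 -0.004 0 0 0 0 0"

```text
time_s: 5.0
position: [0.5811, -0.1141, 0.0583]
tool_rot: [[0.992, 0.127, -0.0], [0.127, -0.992, -0.0], [-0.0, 0.0, -1.0]]
ft_force: [0.2, -1.3, -1.2]
grip_width: 0.0002
gripper_force: 1.2
```

>>> move_arm --plan "0 -0.004 0 0 0 0 0; 0 -0.004 0 0 0 0 0; 0 -0.004 0 0 0 0 0; 0 -0.004 0 0 0 0 0; 0 -0.004 0 0 0 0 0; 0 -0.004 0 0 0 0 0; 0 -0.004 0 0 0 0 0; 0 -0.004 0 0 0 0 0; 0 -0.004 0 0 0 0 0; 0 -0.004 0 0 0 0 0; 0 -0.004 0 0 0 0 0; 0 -0.004 0 0 0 0 0"

```text
time_s: 6.5
position: [0.5749, -0.0664, 0.0583]
tool_rot: [[0.992, 0.127, -0.0], [0.127, -0.992, 0.0], [-0.0, -0.0, -1.0]]
ft_force: [0.8, -2.1, -0.7]
grip_width: -0.0003
gripper_force: 1.2
```

```bash
cat > m.py <<'E'
from h import *
np.set_printoptions(precision=4,suppress=True)
s=env.observe();print(s['time_s'],s['position'],s['ft_force'],s['gripper_force'])
e=np.array([-.127,.992]);n=np.array([.5555,.088])
print('tcp s',(np.array(s['position'])[:2]-n)@e)
for c in ['scene','side']:
    p,d,k=shot(c,None)
    H,S,V=cv2.split(cv2.cvtColor(p,cv2.COLOR_RGB2HSV))
    v,u=np.mgrid[:420,:560]
    P=(np.stack([(u-k['cx'])/k['fx']*d,(v-k['cy'])/k['fy']*d,d],-1)-np.array(k['t']))@np.array(k['R'])
    q=P[(H>105)&(H<130)&(S>130)&(V>60)&(d>0)&(P[...,2]>.04)&(P[...,2]<.085)&(P[...,0]>.44)&(P[...,0]<.66)&(P[...,1]>-.15)&(P[...,1]<.2)]
    a=(q[:,:2]-n)@e
    h,b=np.histogram(a,np.arange(-.25,.2,.004));m=h>8
    print(c,[(round(x,3),int(y)) for x,y in zip(b[:-1][m],h[m])],'z98',np.percentile(q[:,2],98))
E
python3 m.py
```

```text
6.5 [ 0.5749 -0.0664  0.0583] [ 0.7587 -2.0876 -0.7499] 1.1753734946250916
tcp s -0.15567488356471784
scene [(np.float64(-0.142), 18), (np.float64(-0.138), 146), (np.float64(-0.038), 28), (np.float64(-0.034), 148)] z98 0.08170711171226157
side [(np.float64(-0.142), 9), (np.float64(-0.138), 33), (np.float64(-0.038), 41), (np.float64(-0.034), 107)] z98 0.08107337891203624
```

The board is moving, with about 85 mm to go.

>>> move_arm --plan "0 -0.004 0 0 0 0 0; 0 -0.004 0 0 0 0 0; 0 -0.004 0 0 0 0 0; 0 -0.004 0 0 0 0 0; 0 -0.004 0 0 0 0 0; 0 -0.004 0 0 0 0 0; 0 -0.004 0 0 0 0 0; 0 -0.004 0 0 0 0 0; 0 -0.004 0 0 0 0 0; 0 -0.004 0 0 0 0 0; 0 -0.004 0 0 0 0 0; 0 -0.004 0 0 0 0 0"

```text
time_s: 8.1
position: [0.5688, -0.0188, 0.0583]
tool_rot: [[0.992, 0.127, -0.0], [0.127, -0.992, 0.0], [-0.0, -0.0, -1.0]]
ft_force: [0.9, -2.2, 0.3]
grip_width: 0.0001
gripper_force: 1.3
```

>>> move_arm --plan "0 -0.003 0 0 0 0 0; 0 -0.003 0 0 0 0 0; 0 -0.003 0 0 0 0 0; 0 -0.003 0 0 0 0 0; 0 -0.002 0 0 0 0 0; 0 -0.002 0 0 0 0 0; 0 -0.002 0 0 0 0 0; 0 -0.002 0 0 0 0 0; 0 -0.002 0 0 0 0 0; 0 -0.002 0 0 0 0 0"

```text
time_s: 9.35
position: [0.5658, 0.0048, 0.0583]
tool_rot: [[0.992, 0.127, -0.0], [0.127, -0.992, 0.0], [-0.0, -0.0, -1.0]]
ft_force: [0.5, -3.4, 0.5]
grip_width: 0.0
gripper_force: 1.3
```

```bash
python3 m.py
```

```text
9.35 [0.5658 0.0048 0.0583] [ 0.4501 -3.4432  0.5031] 1.2937305495142937
tcp s -0.08379946971782092
scene [(np.float64(-0.07), 31), (np.float64(-0.066), 134), (np.float64(0.034), 37), (np.float64(0.038), 136)] z98 0.08178419919359856
side [(np.float64(-0.07), 14), (np.float64(-0.066), 25), (np.float64(0.034), 103), (np.float64(0.038), 91)] z98 0.08122923266460703
```

>>> move_arm --plan "0 -0.002 0 0 0 0 0; 0 -0.002 0 0 0 0 0; 0 -0.002 0 0 0 0 0; 0 -0.002 0 0 0 0 0"

```text
time_s: 9.95
position: [0.5648, 0.0127, 0.0583]
tool_rot: [[0.992, 0.127, 0.0], [0.127, -0.992, -0.0], [0.0, 0.0, -1.0]]
ft_force: [0.7, -2.2, -0.2]
grip_width: -0.0002
gripper_force: 1.3
```

>>> move_arm --plan "0 -0.002 0 0 0 0 0; 0 -0.002 0 0 0 0 0"

```text
time_s: 10.2
position: [0.5641, 0.0169, 0.0583]
tool_rot: [[0.992, 0.127, -0.0], [0.127, -0.992, 0.0], [-0.0, -0.0, -1.0]]
ft_force: [-0.4, -2.7, -0.3]
grip_width: 0.0002
gripper_force: 1.3
```

```bash
python3 m.py
```

```text
10.2 [0.5641 0.0169 0.0583] [-0.3847 -2.6522 -0.2793] 1.288258619606495
tcp s -0.07162760921649511
scene [(np.float64(-0.058), 23), (np.float64(-0.054), 143), (np.float64(0.046), 37), (np.float64(0.05), 118)] z98 0.074819059789736
side [(np.float64(-0.058), 25), (np.float64(-0.054), 21), (np.float64(0.046), 101), (np.float64(0.05), 81)] z98 0.07452795669346998
```

Lip height fell from 0.0815 to 0.0745, so the board has dropped 7 mm into the notch. I'll back off and rise clear.

>>> move_arm --plan "0 0.005 0 0 0 0 0; 0 0.01 0 0 0 0 0; 0 0.02 0 0 0 0 0; 0 0.02 -0.005 0 0 0 0; 0 0.01 -0.03 0 0 0 0; 0 0 -0.05 0 0 0 0; 0 0 -0.05 0 0 0 0; 0 0.03 -0.04 0 0 0 0; 0 0.05 0 0 0 0 0; 0 0.05 0 0 0 0 0; 0 0.05 0 0 0 0 0; 0 0 0 0 0 0 0"

```text
time_s: 11.8
position: [0.5948, -0.2311, 0.2328]
tool_rot: [[0.992, 0.122, -0.0], [0.122, -0.992, -0.0], [-0.001, 0.0, -1.0]]
ft_force: [-0.1, 0.9, 0.3]
grip_width: 0.0001
gripper_force: 0.0
```

```bash
python3 m.py; python3 - <<'E'
from h import *
a,_,_=shot('scene');b,_,_=shot('side')
f=lambda p,x,y:cv2.resize(p[y:y+200,x:x+200],None,fx=2,fy=2,interpolation=cv2.INTER_CUBIC)
cv2.imwrite('pics/c3.png',cv2.cvtColor(np.hstack([f(a,240,150),f(b,150,170)]),cv2.COLOR_RGB2BGR))
E
```

```text
11.8 [ 0.5948 -0.2311  0.2328] [-0.123   0.9465  0.2784] 0.0
tcp s -0.3215046252965379
scene [(np.float64(-0.058), 47), (np.float64(-0.054), 146), (np.float64(0.046), 35), (np.float64(0.05), 133)] z98 0.07498797803520256
side [(np.float64(-0.058), 62), (np.float64(-0.054), 55), (np.float64(0.046), 127), (np.float64(0.05), 89)] z98 0.0744341429054863
```

View pics/c3.png

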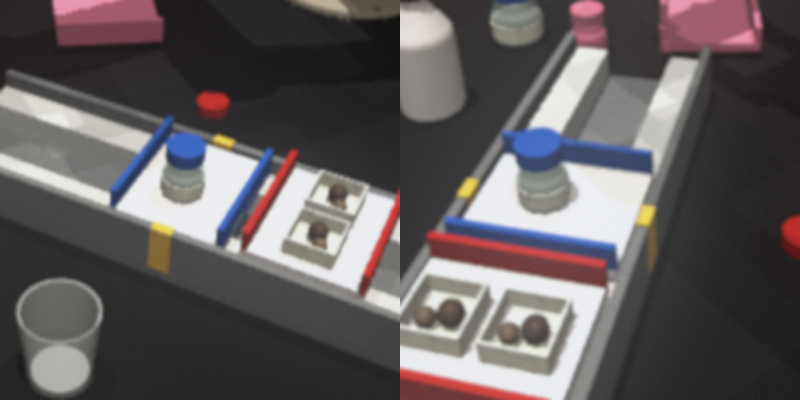

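The blue board sits at the yellow marks with both lips down. The jar is upright at (183,170), a gap remains to the red board, and the hand is clear.

```bash
python3 -c "
from rig import env
print(env.close_job())"
```

```text
the job is handed in; nothing more can be done
None
```

The blue-lipped board was pushed into the notch at the yellow marks, where it dropped 7 mm with the jar still standing; I saw nothing else disturbed, the hand is clear, and the job was handed in at about 12 s.

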